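# Set out a model factory kit for spraying

### The arm

A 6-joint arm with a two-finger parallel gripper is mounted at the origin on the work surface. World frame = base frame: x ahead of the robot, y to its left, z up, the work surface at z = 0. Lengths are in m, angles in rad, forces in N, time in s.
With the tool pointing down it reaches from about 0.375 to 0.9 m from the base axis. Payload 3.1 kg.
Tool frame: the origin (TCP) lies at the very end of the fingers, on their centre line; the grasp point (between the pads) lies env.tcp_to_grasp behind it (env.tcp_to_grasp is the distance from the TCP to the grasp point, in m); y points along the fingers, z is the direction in which the jaws open and shut, and the axes are right-handed (so a half turn about y gives the same grasp; the last joint's range is limited). The gripper opens to 87 mm and grips with 3 to 60 N. Pads are 19 mm wide; open, the fingers measure 117 mm over their backs; the gripper's body (75 mm by 190 mm) begins 51 mm behind the grasp point.
Start: joints at [-1.349, 0.527, 1.433, -0, 1.181, -0.178], TCP at [0.244, -0.575, 0.223] pointing down, gripper open.
Joint ranges: [-3.08, 3.08], [-0.75, 2.2], [0.22, 2.44], [-1.43, 4.57], [0, 2.65], [-2.85, 2.85]. Speed limits (rad/s): [2.79, 2.79, 3.14, 3.14, 3.14, 3.14].

### API

Orientations are given as a rotation vector (axis times angle).
In Python, from workcell import env gives the robot as it stands.
- The arm moves only by the tool apply_moves, never from a script. Its argument "deltas" is a list that holds one entry, the list of rows, each a list of 7 numbers: the gripper command: -1 is fully open, 1 is shut, values between are in proportion, then the shift along the tool's x, y, z in m, then the turn, a rotation vector about the tool's x, y, z in rad. In form: [[[hand, x, y, z, ax, ay, az], ...]]. A call has 1 to 10 rows; each row is the pose to reach, as a shift and turn from the pose commanded when the call began, along the tool's axes at that moment; what a row does not reach only later rows make up. A row lasts 1/8 s, in which the tool goes at most 62.5 mm and 10.7 degrees, less where a joint would pass 70% of its speed; a pose out of reach is approached as far as the arm can. A call with a gripper value outside its range is refused whole. The fingers move at their own pace and stop on an object; the grip force is fixed at half the most. Time passes only in rows, so rows that repeat a pose let the fingers close. It gives the time, the measured TCP pose, the force and the opening at its end, in the units of the state.
- env.observe(): the state, without advancing time (a new reading comes with each control period).
- env.get_image(name): name is "side" or "top"; returns a dict with "frame" (480x640x3 uint8, blue, green, red), "camera_matrix" (3x3 intrinsics, pixels), "rvec" (rotation vector, rad) and "tvec" (3), from world to camera coordinates, as OpenCV has them. Camera axes: x right, y down, z forward; pixel columns grow to the right and rows downward; lengths in m; the calibration is good to about 2 mm. A picture is of the moment at which its call begins. There is no depth.
- env.close_job(): hands the job in, once; it reports no verdict.
The state is a dict: "time": time; "qpos": joint angles; "joint_vel": joint speeds; "joint_torque": joint torques, N m; "position": TCP position; "tool_rot": TCP orientation; "wrist_force": force on the tool from outside, world axes, zero at the start; "moment": the same for the moment, N m; "gripper_width": opening from 0.0 (shut) to 1.0 (fully open).
Only numpy, scipy, OpenCV 4.12 (cv2) and the standard library are available. Lean on these libraries where they do the work, as an engineer would, in place of code of your own. Each camera call takes 0.05 s, during which the arm holds its last target.

### The job

Set the light grey model factory parts out for spraying. Stand the roofless hall in the centre of the round turntable and lay the roof squarely on top of its walls; on the plywood board stand the lying tank on the middle cross, so that it is between the chimney, on the cross to its left, and the silo, on the cross to its right (left and right as seen from the robot, looking away from its base). Everything ends upright, each part centred on its place and let go.

Things in the scene. Friction and masses are not known exactly. Their poses are not given: they have to be found in the camera images.
- board: Fixed plywood board on the left or right of the bench, 100 (x) by 250 (y) by 10 mm. Origin at the centre of its underside, z up; top at z = 10 mm. Its +y points to the robot's left, +x away from the robot, turned at most 12 degrees. Three thin dark crosses on its top lie in a row along y, at x = 0: left y = +85 mm, middle y = 0, right y = -85 mm.
- turntable: Fixed low round turntable that does not turn: black foot 100 mm across, 10 mm high, and on it a plain aluminium disc 130 mm across and 10 mm thick, with a small dark dot at its centre. Origin at the centre of its underside; its flat top is at z = 20 mm.
- hall_centre (a point): Model hall: loose roofless light grey plastic building, 50 mm (its x) by 84 mm (its y) by 50 mm high, open at the top, with 5 mm walls and dark windows in the long sides. The point is its centre, 25 mm above its underside; z up. It can be gripped from above across its two long walls (50 mm, along its x). About 0.16 kg.
- roof_centre (a point): Model roof: loose light grey plastic slab 62 mm (x) by 96 mm (y) by 8 mm, flat below, with a raised skylight block 26 (x) by 66 (y) by 30 mm high on the middle of its top; 38 mm high. The point is its centre, 19 mm above its underside (the skylight starts 11 mm below the point); z up. Grip across the skylight, along x. On the hall, long side along long side, it overhangs 6 mm all round. 0.09 kg.
- silo_centre (a point): Model silo: loose upright round light grey plastic cylinder 44 mm across (45 mm over its thin bands) and 70 mm high with a domed top (the straight side is 54 mm high). The point is its centre, 35 mm above its underside; z up. About 0.12 kg.
- chimney_centre (a point): Model chimney: loose upright slim square light grey plastic stack, 75 mm high: foot 36 by 36 by 12 mm, straight shaft 22 by 22 mm with a thin dark band and a dark mouth at the top. The point is its centre, 37.5 mm above its underside; z up, x and y square to the shaft's sides. About 0.11 kg.
- tank_centre (a point): Model tank: loose lying light grey plastic cylinder 36 mm across and 70 mm long (along its y), fixed on two small saddles (34 mm wide); 44 mm high in all, the cylinder's axis 26 mm above its underside. The point is its centre, 22 mm above its underside (4 mm below the cylinder's axis); z up. It can be gripped across the cylinder (36 mm, along its x). About 0.13 kg.
Not all that is in view belongs to the job. Leave any pink look-alike of the part that bears chimney_centre alone.

How it is judged:
At the end, for the whole second after the job is handed in: Tank, chimney, silo on the board, each within 15 mm of the middle, left, right cross along the board's x and y; hall on the turntable within 13 mm of its centre; roof on the hall, off by at most 9 mm across, 12 mm along, 0.17 rad; heights within 4 mm, tilts under 0.09 rad, all at rest (x of tank_centre in the frame of board between -0.015 and 0.015 m and y of tank_centre in the frame of board between -0.015 and 0.015 m and z of tank_centre in the frame of board between 0.028 and 0.036 m and x of chimney_centre in the frame of board between -0.015 and 0.015 m and y of chimney_centre in the frame of board between 0.07 and 0.1 m and z of chimney_centre in the frame of board between 0.0435 and 0.0515 m and x of silo_centre in the frame of board between -0.015 and 0.015 m and y of silo_centre in the frame of board between -0.1 and -0.07 m and z of silo_centre in the frame of board between 0.041 and 0.049 m and horizontal distance between hall_centre and turntable below 0.013 m and z of hall_centre in the frame of turntable between 0.041 and 0.049 m and x of roof_centre in the frame of hall_centre between -0.009 and 0.009 m and y of roof_centre in the frame of hall_centre between -0.012 and 0.012 m and z of roof_centre in the frame of hall_centre between 0.04 and 0.048 m and angle between the y axis of roof_centre and the y axis of hall_centre, either way round below 0.17 rad and angle between each of tank_centre, chimney_centre, silo_centre, hall_centre, roof_centre's own z axis and vertical below 0.09 rad and linear speed of each of tank, chimney, silo, hall, roof below 0.02 m/s); the robot touches nothing.
It also fails if it takes over 128 s, if anything falls off the work surface, if the arm or the gripper's body presses on something with over 40 N, if the wrist force passes 120 N, or if a joint passes its speed limit or range.

## Working session

There is one attempt and no reset: what is moved stays moved. The work goes in short steps, Python scripts to look and compute and a tool call to move; the robot and the scene stay as the last step left them, time stands still between calls to the robot, and variables do not carry over. Pictures are saved under pics/ and viewed, and the job is handed in when it is done.

Besides the shell and the picture viewer there is one more tool, called after ">>>" as name([rows], argument=value, ...), one row to a line, values as JSON. apply_moves: Moves the arm, as the interface text tells. Its arguments: {"type":"object","properties":{"deltas":{"type":"array"}},"required":["deltas"]}

```bash
ls; mkdir -p pics; python3 - <<'E'
from workcell import env
import cv2,numpy as np
print(env.observe(), env.tcp_to_grasp)
for n in("side","top"):
    d=env.get_image(n); cv2.imwrite(f"pics/{n}0.png",d["frame"]); np.savez(f"{n}0.npz",**d)
    print(n,d["camera_matrix"],d["rvec"],d["tvec"])
    R=cv2.Rodrigues(d["rvec"])[0]; print(-R.T@np.array(d["tvec"]).ravel(), R[2])
E
```

```text
pics
{'time': 0.0, 'qpos': array([-1.34848730e+00,  5.28488883e-01,  1.43389668e+00, -4.60251203e-06,
        1.18137666e+00, -1.78478684e-01]), 'joint_vel': array([-0.00086354,  0.00056428, -0.00041551,  0.00103734,  0.00151388,
        0.00049499]), 'joint_torque': array([ 5.49738033e-04, -4.40037739e+01, -1.76595926e+01,  6.31685229e-02,
        5.83210762e-02, -1.90201004e-04]), 'position': array([ 0.24371531, -0.57473525,  0.22155946]), 'tool_rot': array([-0.40653982,  2.00342028, -1.99899112]), 'wrist_force': array([ 0.13798175, -0.26401631, -0.33943726]), 'moment': array([-0.02141634, -0.05649338,  0.02276484]), 'gripper_width': 1.0027183644520248} 0.0187
side [[553.67919778   0.         321.09294395]
 [  0.         553.67919778 233.47713171]
 [  0.           0.           1.        ]] [ 0.63174073 -2.42169538  1.47424208] [0.47878733 0.17555718 0.79639905]
[0.13340057 0.78217472 0.51450566] [ 0.41337619 -0.78343261 -0.46406193]
top [[454.67784766   0.         320.47833965]
 [  0.         454.67784766 241.78787441]
 [  0.           0.           1.        ]] [ 2.06480398 -2.15167628  0.22903753] [0.0452986  0.53157726 0.69153037]
[0.37338287 0.02780581 0.78908344] [ 0.21312001 -0.00592933 -0.97700804]
```

View pics/side0.png

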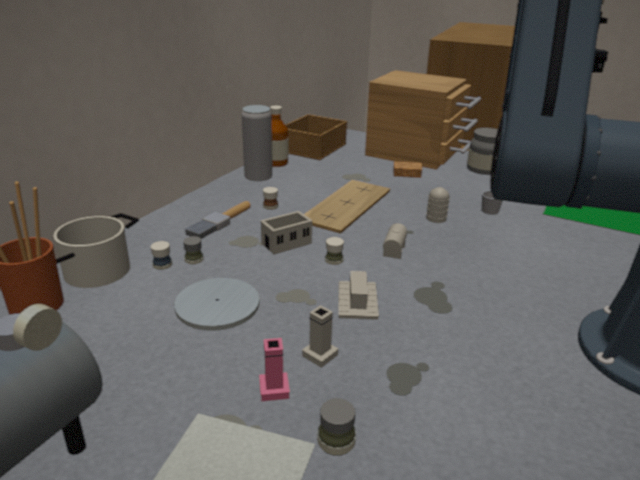

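View pics/top0.png

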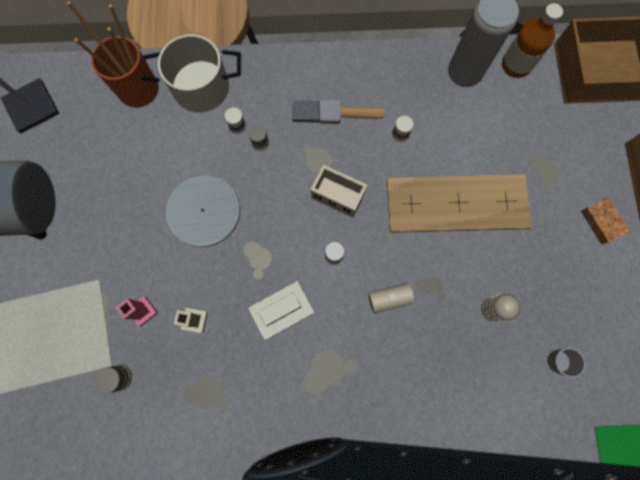

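Top view: board at right (crosses about (411,204), (459,202), (507,201)), turntable dot (203,210), hall (338,190), roof (281,310), tank (392,298), silo (505,307), grey chimney (190,320) with the pink one beside it. Next I segment for accurate pixels.

```bash
cat > h.py <<'E'
import numpy as np,cv2
def load(n): 
    d=np.load(n); return {k:d[k] for k in d}
def ray(d,uv,z):
    uv=np.atleast_2d(np.array(uv,float)); R=cv2.Rodrigues(d["rvec"])[0]; t=np.array(d["tvec"]).ravel()
    C=-R.T@t; p=np.c_[uv,np.ones(len(uv))]@np.linalg.inv(d["camera_matrix"]).T@R
    return C+p*((z-C[2])/p[:,2])[:,None]
def proj(d,P): return cv2.projectPoints(np.atleast_2d(np.array(P,float)),d["rvec"],d["tvec"],d["camera_matrix"],None)[0].reshape(-1,2)
E
python3 - <<'E'
import cv2,numpy as np
t=cv2.imread("pics/top0.png")
def crop(im,x,y,w,h,s): return cv2.resize(im[y:y+h,x:x+w],None,fx=s,fy=s,interpolation=cv2.INTER_CUBIC)
a=crop(t,300,160,80,60,5);b=crop(t,240,280,80,60,5);c=crop(t,160,290,80,60,5);e=crop(t,360,270,80,60,5)
m=np.vstack([np.hstack([a,b]),np.hstack([c,e])]); cv2.imwrite("pics/c1.png",m)
s=cv2.imread("pics/side0.png")
a=crop(s,250,205,80,60,5);b=crop(s,320,260,80,60,5);c=crop(s,290,305,80,60,5);e=crop(s,365,180,80,75,5)[:300]
cv2.imwrite("pics/c2.png",np.vstack([np.hstack([a,b]),np.hstack([c,e])]))
cv2.imwrite("pics/c3.png",crop(t,470,280,80,60,5))
hsv=cv2.cvtColor(t,cv2.COLOR_BGR2HSV)
for u,v in [(330,200),(365,190),(260,310),(190,320),(200,320),(180,318),(392,298),(505,307),(450,225),(230,300),(205,190)]: print((u,v),hsv[v,u],t[v,u])
E
```

```text
(330, 200) [25 45 62] [51 60 62]
(365, 190) [ 17  19 118] [109 114 118]
(260, 310) [ 30  14 177] [167 177 177]
(190, 320) [22 47 60] [49 57 60]
(200, 320) [ 24  30 160] [141 156 160]
(180, 318) [ 0 38 34] [29 29 34]
(392, 298) [ 32  27 192] [172 192 191]
(505, 307) [ 22  35 167] [144 161 167]
(450, 225) [ 17  99 136] [ 83 113 136]
(230, 300) [116  16 124] [124 117 116]
(205, 190) [101  25 142] [142 137 128]
```

View pics/c1.png

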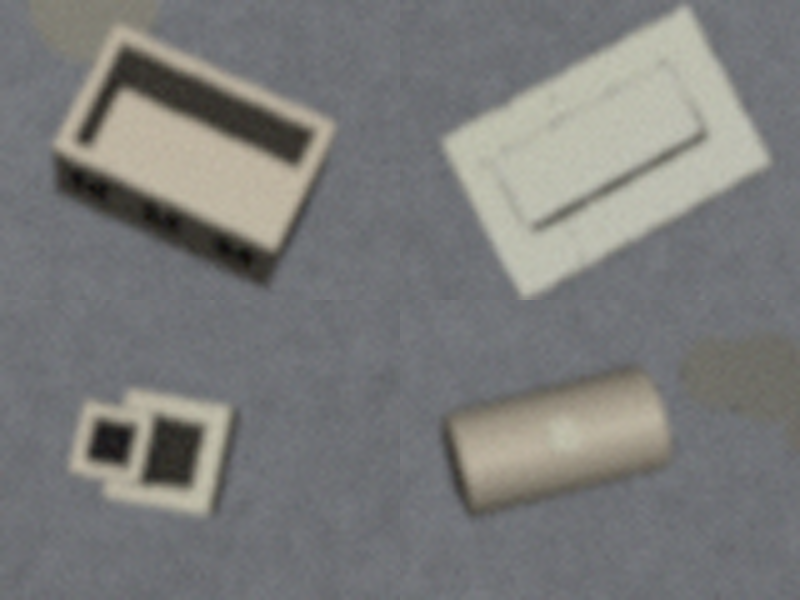

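View pics/c2.png

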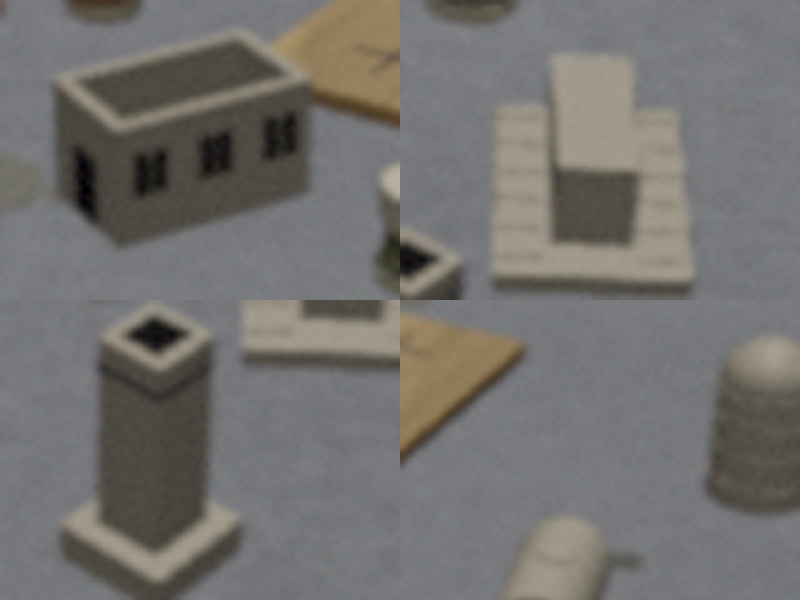

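View pics/c3.png

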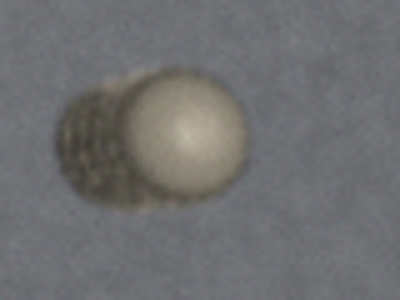

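```bash
cat > m.py <<'E'
from h import *
T=load("top0.npz");S=load("side0.npz")
def px(o,pts): return (np.array(pts,float)+.5)/5-.5+np.array(o)
def rep(n,P):
    e=np.linalg.norm(P-np.roll(P,-1,0),axis=1); i=int(np.argmax(e)); 
    i=0 if e[0]+e[2]>e[1]+e[3] else 1
    v=P[(i+1)%4]-P[i]; w=P[(i+2)%4]-P[(i+3)%4]; v=v+w
    print(n,"c",P.mean(0).round(4),"edges",(e*1e3).round(1),"long az deg",round(np.degrees(np.arctan2(v[1],v[0]))%180,1))
rep("hallT",ray(T,px((300,160),[(120,25),(335,122),(273,258),(58,150)]),.05))
rep("hallS",ray(S,px((250,205),[(240,30),(312,78),(122,130),(55,82)]),.05))
rep("roofslabT",ray(T,px((240,280),[(285,5),(372,160),(125,298),(43,142)]),.008))
rep("roofskyT",ray(T,px((240,280),[(270,62),(305,132),(135,228),(95,160)]),.038))
rep("roofskyS",ray(S,px((320,260),[(153,55),(232,57),(237,168),(152,168)]),.038))
rep("chimT",ray(T,px((160,290),[(85,102),(140,107),(127,175),(70,170)]),.075))
rep("chimS",ray(S,px((290,305),[(155,5),(213,36),(158,75),(100,40)]),.075))
print("chim foot right T",ray(T,px((160,290),[(235,105),(213,215)]),.012).round(4))
rep("chimfootmid",ray(S,px((290,305),[(60,225),(242,218),(155,287),(155,287)]),.012))
print("turnT",ray(T,[(202.5,210)],.02),"S",ray(S,[(217.5,299.5)],.02))
hsv=cv2.cvtColor(T["frame"],cv2.COLOR_BGR2HSV)
g=((hsv[...,2]>60)&(hsv[...,0]<50)&(hsv[...,1]>18)&(T["frame"][...,2]>T["frame"][...,0].astype(int)+9)).astype(np.uint8)
sub=np.zeros_like(g); sub[275:320,360:414]=g[275:320,360:414]
c=max(cv2.findContours(sub,0,2)[0],key=cv2.contourArea); b=cv2.boxPoints(cv2.minAreaRect(c)); print(b)
rep("tankT",ray(T,b,.026))
sub=np.zeros_like(g); sub[285:325,494:525]=((cv2.cvtColor(T["frame"],6)>105)*g)[285:325,494:525]
print("tank manual");rep("tankm",ray(T,px((360,270),[(45,115),(240,70),(268,165),(78,215)]),.028))
b=(hsv[...,0]>10)&(hsv[...,0]<24)&(hsv[...,1]>75); sub=np.zeros_like(g); sub[165:240,380:540]=b[165:240,380:540]
c=max(cv2.findContours(sub,0,2)[0],key=cv2.contourArea); b=cv2.boxPoints(cv2.minAreaRect(c)); print(b)
rep("board",ray(T,b,.01))
print("crosses T",ray(T,[(411.2,204),(459.3,202.5),(507.3,201)],.01).round(4))
# silo: dome sphere r=22? silhouette center
print("silo dome",ray(T,px((470,280),[(187,132)]),.048).round(4))
E
python3 m.py
python3 - <<'E'
import cv2,numpy as np
t=cv2.imread("pics/top0.png");s=cv2.imread("pics/side0.png")
a=cv2.resize(t[165:240,380:540],None,fx=5,fy=5,interpolation=2)
b=cv2.resize(s[170:220,390:470],None,fx=4,fy=4,interpolation=2)
c=cv2.resize(s[175:235,300:395],None,fx=4,fy=4,interpolation=2)
o=np.zeros((600,800,3),np.uint8);o[:375]=a;o[380:580,:320]=b;o[375:600,400:780]=c[:225];cv2.imwrite("pics/c4.png",o)
E
```

```text
hallT c [ 0.6286 -0.0119  0.05  ] edges [81.6 53.1 82.3 50. ] long az deg 60.9
hallS c [ 0.6289 -0.015   0.05  ] edges [50.2 82.3 47.3 83.5] long az deg 63.3
roofslabT c [0.4283 0.0952 0.008 ] edges [61.  94.7 59.7 94.5] long az deg 117.0
roofskyT c [0.428  0.0942 0.038 ] edges [25.8 63.1 25.8 65.3] long az deg 117.1
roofskyS c [0.428  0.0927 0.038 ] edges [26.  65.5 26.3 66.7] long az deg 115.6
chimT c [0.4183 0.2452 0.075 ] edges [17.3 21.  17.8 21.1] long az deg 169.5
chimS c [0.4162 0.2412 0.075 ] edges [21.  23.3 21.7 22.3] long az deg 77.9
chim foot right T [[0.4316 0.2208 0.012 ]
 [0.3953 0.2277 0.012 ]]
chimfootmid c [0.4096 0.2523 0.012 ] edges [51.1 38.3  0.  36.6] long az deg 120.7
turnT [[0.60696039 0.22819958 0.02      ]] S [[0.60686652 0.22482087 0.02      ]]
[[368.17657 292.7059 ]
 [409.8236  282.29416]
 [414.76477 302.05887]
 [373.11774 312.4706 ]]
tankT c [ 0.4399 -0.0916  0.026 ] edges [72.6 33.8 72.  33.6] long az deg 101.5
tank manual
tankm c [ 0.439  -0.0907  0.028 ] edges [67.5 32.7 65.7 34.6] long az deg 101.4
[[387.53613 177.90932]
 [528.8023  174.2871 ]
 [530.1774  227.9185 ]
 [388.91125 231.54073]]
board c [ 0.6047 -0.2268  0.01  ] edges [255.9 100.3 249.3  99.8] long az deg 89.1
crosses T [[ 0.6056 -0.1416  0.01  ]
 [ 0.6048 -0.2276  0.01  ]
 [ 0.604  -0.3135  0.01  ]]
silo dome [[ 0.4164 -0.2736  0.048 ]]
```

View pics/c4.png

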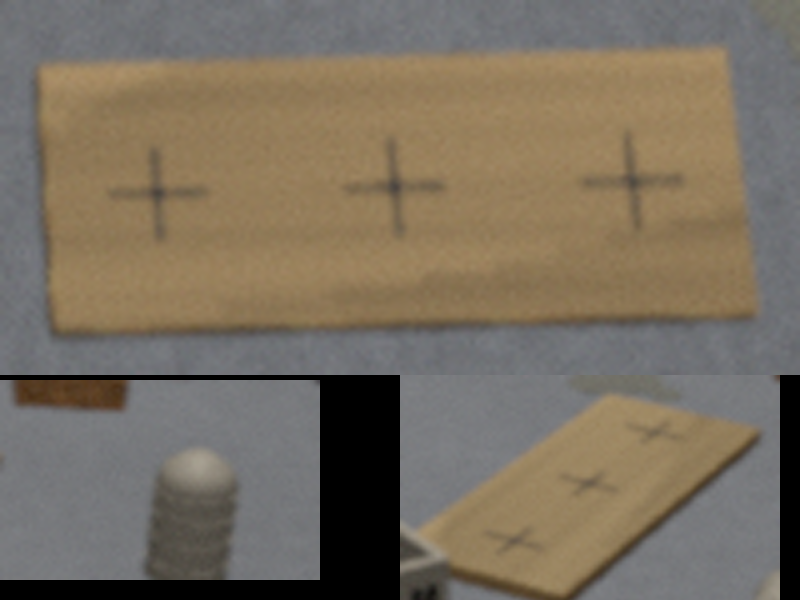

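```bash
cat >> h.py <<'E'
from scipy.spatial.transform import Rotation as Rn
def plan(wps):
    from workcell import env
    s=env.observe(); R=Rn.from_rotvec(s["tool_rot"]).as_matrix(); p=s["position"]
    z=R[:,2]; psi0=np.degrees(np.arctan2(z[1],z[0]))
    print("t",round(s["time"],2),"p",p.round(4),"psi",round(psi0,2),"y axis",R[:,1].round(4),"q",s["qpos"].round(3),"w",round(float(s["gripper_width"]),3),"F",s["wrist_force"].round(1))
    for x,y,zz,ps in wps:
        d=(ps-psi0+90)%180-90; a=np.radians(psi0+d)
        Rt=np.c_[[np.sin(a),-np.cos(a),0],[0,0,-1],[np.cos(a),np.sin(a),0]]
        rv=Rn.from_matrix(R.T@Rt).as_rotvec()
        print((x,y,zz,ps),"->",(R.T@(np.array([x,y,zz])-p)).round(4),rv.round(3))
E
python3 - <<'E'
from h import *
S=load("side0.npz")
print(ray(S,[(328.5,216),(346.75,202),(363.5,189)],.01).round(4))
T=load("top0.npz");print(ray(T,[(411,203),(458.6,202),(506,200.8)],.01).round(4))
plan([(.629,-.0135,.15,-28),(.629,-.0135,.016,-28)])
E
```

```text
[[ 0.607  -0.1467  0.01  ]
 [ 0.6055 -0.2302  0.01  ]
 [ 0.6044 -0.3164  0.01  ]]
[[ 0.6075 -0.1414  0.01  ]
 [ 0.6058 -0.2264  0.01  ]
 [ 0.6045 -0.3112  0.01  ]]
t 0.1 p [ 0.2437 -0.5748  0.2217] psi -67.04 y axis [-5.0e-04  1.9e-03 -1.0e+00] q [-1.349  0.528  1.434 -0.     1.181 -0.178] w 0.999 F [ 0.1  0.4 -0.5]
(0.629, -0.0135, 0.15, -28) -> [-0.5737  0.0726 -0.3664] [ 0.002 -0.681 -0.001]
(0.629, -0.0135, 0.016, -28) -> [-0.5737  0.2066 -0.3661] [ 0.002 -0.681 -0.001]
```

>>> apply_moves([
  [[-1,-0.574,0.05,-0.366,0,-0.68,0],[-1,-0.574,0.05,-0.366,0,-0.68,0],[-1,-0.574,0.05,-0.366,0,-0.68,0],[-1,-0.574,0.05,-0.366,0,-0.68,0],[-1,-0.574,0.05,-0.366,0,-0.68,0],[-1,-0.574,0.05,-0.366,0,-0.68,0],[-1,-0.574,0.05,-0.366,0,-0.68,0],[-1,-0.574,0.05,-0.366,0,-0.68,0],[-1,-0.574,0.05,-0.366,0,-0.68,0],[-1,-0.574,0.05,-0.366,0,-0.68,0]],
])

```text
time: 1.35
position: [0.5978, -0.06, 0.1763]
tool_rot: [-0.937, 1.56, -1.56]
wrist_force: [1.4, -0.8, 0.2]
gripper_width: 1.002
```

```bash
python3 -c "
from h import *
plan([(.629,-.0135,.12,-28),(.629,-.0135,.016,-28)])"
```

```text
t 1.35 p [ 0.5978 -0.06    0.1763] psi -28.07 y axis [-5.e-04 -1.e-04 -1.e+00] q [-0.286  0.55   1.541 -0.     1.051  0.204] w 1.002 F [ 1.4 -0.8  0.2]
(0.629, -0.0135, 0.12, -28) -> [-0.0557  0.0563  0.0057] [ 0.    -0.001  0.   ]
(0.629, -0.0135, 0.016, -28) -> [-0.0557  0.1603  0.0057] [ 0.    -0.001  0.   ]
```

>>> apply_moves([
  [[-1,-0.05,0.05,0.005,0,0,0],[-1,-0.05,0.08,0.005,0,0,0],[-1,-0.05,0.08,0.005,0,0,0],[-1,-0.05,0.08,0.005,0,0,0]],
])

```text
time: 1.85
position: [0.6253, -0.0207, 0.0975]
tool_rot: [-0.935, 1.56, -1.561]
wrist_force: [0.8, 0.2, -0.0]
gripper_width: 1.0
```

```bash
python3 -c "
from h import *
plan([(.629,-.0135,.12,-28),(.629,-.0135,.016,-28)])"
```

```text
t 1.85 p [ 0.6253 -0.0207  0.0975] psi -28.11 y axis [ 8.e-04 -3.e-04 -1.e+00] q [-0.211  0.684  1.533 -0.     0.924  0.279] w 1.0 F [ 0.8  0.2 -0. ]
(0.629, -0.0135, 0.12, -28) -> [-0.0081 -0.0225 -0.0001] [-0.001 -0.002 -0.   ]
(0.629, -0.0135, 0.016, -28) -> [-0.0081  0.0815 -0.0002] [-0.001 -0.002 -0.   ]
```

Now descend, then close.

>>> apply_moves([
  [[-1,-0.008,0.0,0,0,0,0],[-1,-0.008,0.04,0,0,0,0],[-1,-0.008,0.081,0,0,0,0],[-1,-0.008,0.081,0,0,0,0],[1,-0.008,0.081,0,0,0,0],[1,-0.008,0.081,0,0,0,0],[1,-0.008,0.081,0,0,0,0],[1,-0.008,0.081,0,0,0,0],[1,-0.008,0.081,0,0,0,0],[1,-0.008,0.081,0,0,0,0]],
])

```text
time: 3.1
position: [0.629, -0.013, 0.0163]
tool_rot: [-0.936, 1.56, -1.56]
wrist_force: [-2.0, 0.4, 4.2]
gripper_width: 0.572
```

```bash
python3 -c "
from h import *
plan([(.629,-.0135,.12,-28),(.607,.2265,.14,-28),(.607,.2265,.038,-28)])"
```

```text
t 3.1 p [ 0.629  -0.013   0.0163] psi -28.08 y axis [ 6.e-04 -1.e-04 -1.e+00] q [-0.198  0.808  1.555  0.     0.779  0.292] w 0.572 F [-2.   0.4  4.2]
(0.629, -0.0135, 0.12, -28) -> [ 0.0004 -0.1037  0.0003] [-0.001 -0.001 -0.   ]
(0.607, 0.2265, 0.14, -28) -> [-0.201  -0.1237 -0.1321] [-0.001 -0.001 -0.   ]
(0.607, 0.2265, 0.038, -28) -> [-0.201  -0.0217 -0.1321] [-0.001 -0.001 -0.   ]
```

>>> apply_moves([
  [[1,0,-0.06,0,0,0,0],[1,0,-0.1,0,0,0,0],[1,-0.201,-0.1,-0.132,0,0,0],[1,-0.201,-0.1,-0.132,0,0,0],[1,-0.201,-0.1,-0.132,0,0,0],[1,-0.201,-0.1,-0.132,0,0,0],[1,-0.201,-0.1,-0.132,0,0,0],[1,-0.201,-0.06,-0.132,0,0,0],[1,-0.201,-0.04,-0.132,0,0,0],[1,-0.201,-0.04,-0.132,0,0,0]],
])

```text
time: 4.35
position: [0.6052, 0.2251, 0.0535]
tool_rot: [-0.941, 1.564, -1.561]
wrist_force: [0.3, -0.7, -2.0]
gripper_width: 0.572
```

```bash
cat > snap.py <<'E'
import sys,cv2,numpy as np
from workcell import env
n=sys.argv[1]
o=[]
for c in ("top","side"):
    d=env.get_image(c); np.savez(f"{c}{n}.npz",**d); cv2.imwrite(f"pics/{c}{n}.png",d["frame"])
E
python3 snap.py 1; python3 -c "
from h import *
plan([(.607,.2265,.037,-28)])"
```

```text
t 4.45 p [0.6075 0.2258 0.056 ] psi -28.14 y axis [ 4.e-04  0.e+00 -1.e+00] q [ 0.184  0.766  1.491 -0.     0.884  0.675] w 0.567 F [ 0.8  0.2 -1.5]
(0.607, 0.2265, 0.037, -28) -> [-0.0004  0.019  -0.0008] [-0.    -0.002 -0.   ]
```

View pics/side1.png

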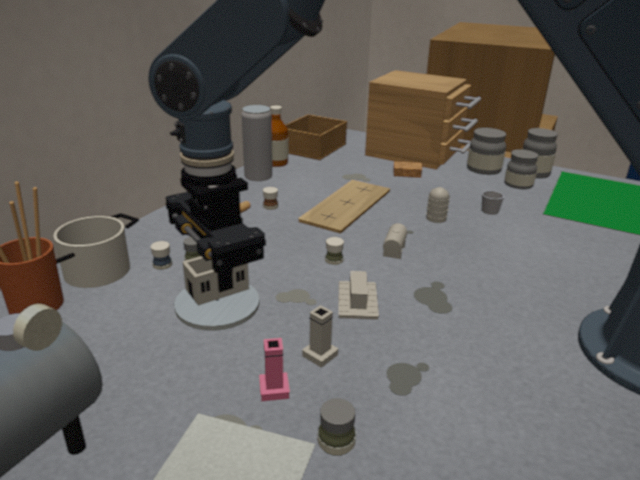

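The hall hangs level over the disc, centred around (218,285) px. Lower, release, lift.

>>> apply_moves([
  [[1,0,0.013,-0.001,0,0,0],[1,0,0.0195,-0.001,0,0,0],[1,0,0.0195,-0.001,0,0,0],[-1,0,0.0195,-0.001,0,0,0],[-1,0,0.0195,-0.001,0,0,0],[-1,0,0.0195,-0.001,0,0,0],[-1,0,-0.03,-0.001,0,0,0],[-1,0,-0.09,-0.001,0,0,0],[-1,0,-0.09,-0.001,0,0,0]],
])

```text
time: 5.58
position: [0.6102, 0.2279, 0.1517]
tool_rot: [-0.923, 1.553, -1.561]
wrist_force: [0.9, -0.3, -0.3]
gripper_width: 0.997
```

```bash
python3 -c "
from h import *
plan([(.428,.0935,.12,26.5),(.428,.0935,.011,26.5)])"
```

```text
t 5.58 p [0.6102 0.2279 0.1517] psi -28.07 y axis [ 0.0124  0.0024 -0.9999] q [0.186 0.638 1.438 0.    1.053 0.676] w 0.997 F [ 0.9 -0.3 -0.3]
(0.428, 0.0935, 0.12, 26.5) -> [ 0.2045  0.0291 -0.0978] [-0.013 -0.952 -0.003]
(0.428, 0.0935, 0.011, 26.5) -> [ 0.2054  0.1381 -0.0989] [-0.013 -0.952 -0.003]
```

>>> apply_moves([
  [[-1,0.205,0.03,-0.098,0,-0.953,0],[-1,0.205,0.03,-0.098,0,-0.953,0],[-1,0.205,0.03,-0.098,0,-0.953,0],[-1,0.205,0.03,-0.098,0,-0.953,0],[-1,0.205,0.03,-0.098,0,-0.953,0],[-1,0.205,0.05,-0.098,0,-0.953,0],[-1,0.205,0.05,-0.098,0,-0.953,0],[-1,0.205,0.05,-0.098,0,-0.953,0]],
])

```text
time: 6.58
position: [0.4229, 0.0923, 0.0957]
tool_rot: [-1.394, 0.862, -0.861]
wrist_force: [0.3, -0.3, -0.8]
gripper_width: 1.001
```

```bash
python3 snap.py 2; python3 -c "
from h import *
plan([(.428,.0935,.011,26.5)])
"
```

```text
t 6.67 p [0.4233 0.0923 0.096 ] psi 26.53 y axis [ 6.e-04 -0.e+00 -1.e+00] q [-0.044  0.509  2.02   0.     0.612 -0.508] w 0.998 F [ 0.2 -0.9 -0.3]
(0.428, 0.0935, 0.011, 26.5) -> [0.001  0.085  0.0047] [-0.     0.001  0.   ]
```

View pics/side2.png

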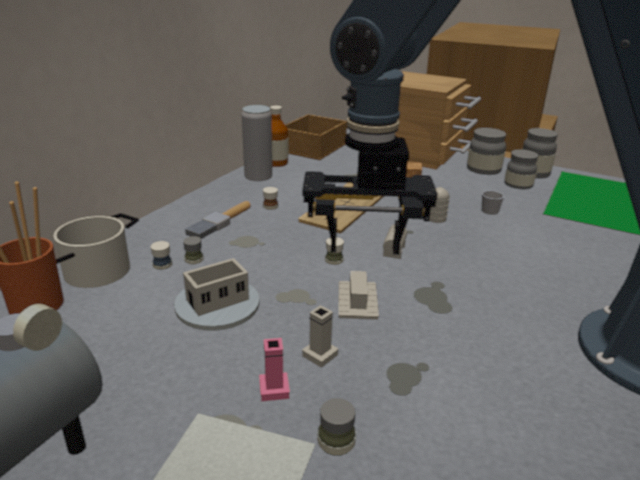

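View pics/top2.png

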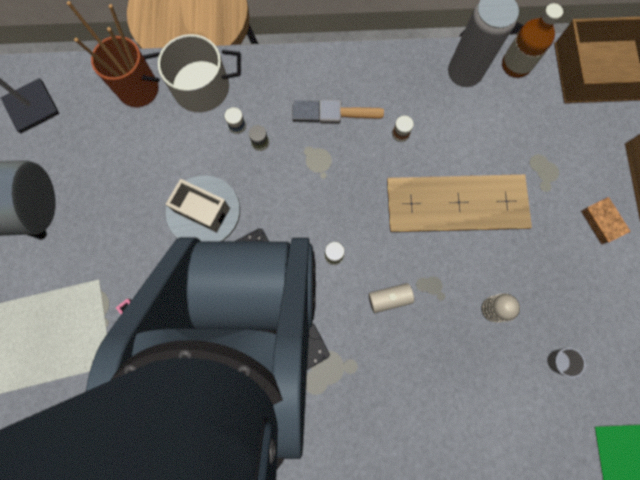

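The hall stands on the disc at about (217,290) side and (197,205) top; the jaws are above the roof. Descend and grip the skylight.

>>> apply_moves([
  [[-1,0.001,0.03,0.005,0,0,0],[-1,0.001,0.06,0.005,0,0,0],[-1,0.001,0.084,0.005,0,0,0],[-1,0.001,0.084,0.005,0,0,0],[1,0.001,0.084,0.005,0,0,0],[1,0.001,0.084,0.005,0,0,0],[1,0.001,0.084,0.005,0,0,0],[1,0.001,0.084,0.005,0,0,0],[1,0.001,0.084,0.005,0,0,0],[1,0.001,0.084,0.005,0,0,0]],
])

```text
time: 7.92
position: [0.428, 0.0935, 0.0118]
tool_rot: [-1.393, 0.862, -0.862]
wrist_force: [-0.2, 0.4, -0.9]
gripper_width: 0.401
```

```bash
python3 - <<'E'
from h import *
import cv2
T=cv2.imread("pics/top2.png");S=cv2.imread("pics/side2.png")
f=lambda im,x,y: cv2.resize(im[y:y+75,x:x+80],None,fx=5,fy=5,interpolation=2)
cv2.imwrite("pics/c5.png",np.hstack([f(T,160,165),f(S,175,250)]))
plan([(.607,.2265,.15,-28)])
E
```

```text
t 7.92 p [0.428  0.0935 0.0118] psi 26.53 y axis [-0.  0. -1.] q [-0.041  0.703  2.048  0.     0.391 -0.504] w 0.401 F [-0.2  0.4 -0.9]
(0.607, 0.2265, 0.15, -28) -> [-0.039  -0.1382  0.2196] [ 0.     0.952 -0.   ]
```

View pics/c5.png

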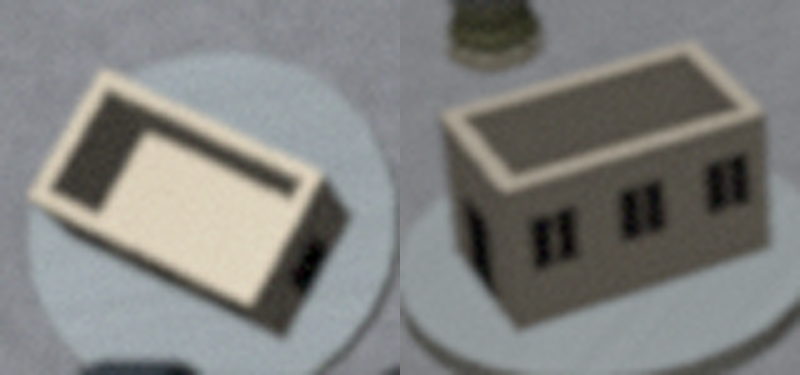

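>>> apply_moves([
  [[1,0,0,0,0,0,0],[1,0,0,0,0,0,0],[1,0,0,0,0,0,0]],
])

```text
time: 8.3
position: [0.428, 0.0935, 0.0117]
tool_rot: [-1.393, 0.862, -0.862]
wrist_force: [0.4, 0.6, 0.2]
gripper_width: 0.291
```

```bash
python3 - <<'E'
import re
src=open("m.py").read().split('rep("hallT"')[0]
exec(src)
T=load("top2.npz");S=load("side2.npz")
rep("hT",ray(T,px((160,165),[(105,70),(323,178),(252,308),(30,193)]),.07))
rep("hS",ray(S,px((175,250),[(297,40),(368,112),(105,193),(43,117)]),.07))
plan([(.607,.2265,.15,-28)])
E
```

```text
hT c [0.6062 0.2277 0.07  ] edges [83.6 49.1 85.  48.2] long az deg 60.5
hS c [0.6059 0.2251 0.07  ] edges [50.6 84.6 48.7 85. ] long az deg 62.9
t 8.3 p [0.428  0.0935 0.0117] psi 26.53 y axis [ 0.  0. -1.] q [-0.041  0.703  2.048  0.     0.391 -0.504] w 0.291 F [0.4 0.6 0.2]
(0.607, 0.2265, 0.15, -28) -> [-0.039  -0.1383  0.2196] [-0.     0.952 -0.   ]
```

>>> apply_moves([
  [[1,0,-0.06,0,0,0,0],[1,0,-0.12,0,0,0,0],[1,-0.039,-0.138,0.22,0,0.952,0],[1,-0.039,-0.138,0.22,0,0.952,0],[1,-0.039,-0.138,0.22,0,0.952,0],[1,-0.039,-0.138,0.22,0,0.952,0],[1,-0.039,-0.138,0.22,0,0.952,0],[1,-0.039,-0.138,0.22,0,0.952,0],[1,-0.039,-0.138,0.22,0,0.952,0],[1,-0.039,-0.138,0.22,0,0.952,0]],
])

```text
time: 9.55
position: [0.6069, 0.2263, 0.1497]
tool_rot: [-0.938, 1.559, -1.559]
wrist_force: [0.6, -0.7, -1.8]
gripper_width: 0.298
```

```bash
python3 -c "
from h import *
plan([(.606,.2262,.095,-28)])"
```

```text
t 9.55 p [0.6069 0.2263 0.1497] psi -27.96 y axis [-7.e-04 -1.e-04 -1.e+00] q [ 0.185  0.641  1.438 -0.     1.063  0.673] w 0.298 F [ 0.6 -0.7 -1.8]
(0.606, 0.2262, 0.095, -28) -> [ 0.0004  0.0547 -0.0007] [0.001 0.001 0.   ]
```

>>> apply_moves([
  [[1,0,0.03,-0.0007,0,0,0],[1,0,0.055,-0.0007,0,0,0],[1,0,0.055,-0.0007,0,0,0]],
])

```text
time: 9.93
position: [0.6048, 0.2263, 0.0928]
tool_rot: [-0.942, 1.562, -1.559]
wrist_force: [0.0, -0.7, -0.8]
gripper_width: 0.295
```

```bash
python3 snap.py 3; python3 - <<'E'
from h import *
T=cv2.imread("pics/top3.png");S=cv2.imread("pics/side3.png")
f=lambda im,x,y: cv2.resize(im[y:y+100,x:x+100],None,fx=4,fy=4,interpolation=2)
cv2.imwrite("pics/c6.png",np.hstack([f(T,150,155),f(S,165,220)]))
plan([(.606,.2262,.082,-28)])
E
```

```text
t 10.03 p [0.6071 0.2269 0.0953] psi -28.01 y axis [ 6.e-04  2.e-04 -1.e+00] q [0.186 0.711 1.473 0.    0.956 0.674] w 0.296 F [-0.1  0.2 -1.9]
(0.606, 0.2262, 0.082, -28) -> [ 0.0012  0.0133 -0.0007] [-0. -0. -0.]
```

View pics/c6.png

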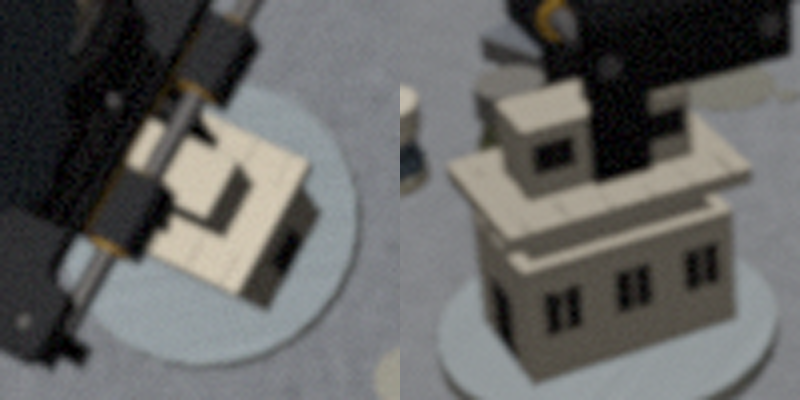

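The roof hovers squarely over the hall (side crop: slab corners overhang the walls about evenly). Lower and release.

>>> apply_moves([
  [[1,0.001,0.008,-0.0007,0,0,0],[1,0.001,0.0135,-0.0007,0,0,0],[1,0.001,0.0135,-0.0007,0,0,0],[1,0.001,0.0135,-0.0007,0,0,0],[-1,0.001,0.0135,-0.0007,0,0,0],[-1,0.001,0.0135,-0.0007,0,0,0],[-1,0.001,0.0135,-0.0007,0,0,0],[-1,0.001,-0.04,-0.0007,0,0,0],[-1,0.001,-0.08,-0.0007,0,0,0],[-1,0.001,-0.08,-0.0007,0,0,0]],
])

```text
time: 11.28
position: [0.6084, 0.2271, 0.1789]
tool_rot: [-0.928, 1.555, -1.56]
wrist_force: [-0.7, 0.1, -0.6]
gripper_width: 0.891
```

```bash
python3 -c "
from h import *
plan([(.4395,-.091,.14,11.5)])"
```

```text
t 11.28 p [0.6084 0.2271 0.1789] psi -28.01 y axis [ 0.0087  0.0017 -1.    ] q [0.185 0.605 1.417 0.    1.111 0.674] w 0.891 F [-0.7  0.1 -0.6]
(0.4395, -0.091, 0.14, 11.5) -> [ 0.3604  0.0369 -0.    ] [-0.009 -0.69  -0.003]
```

>>> apply_moves([
  [[-1,0.36,0.04,0.0,0,-0.69,0],[-1,0.36,0.04,0.0,0,-0.69,0],[-1,0.36,0.04,0.0,0,-0.69,0],[-1,0.36,0.04,0.0,0,-0.69,0],[-1,0.36,0.04,0.0,0,-0.69,0],[-1,0.36,0.04,0.0,0,-0.69,0],[-1,0.36,0.04,0.0,0,-0.69,0],[-1,0.36,0.09,0.0,0,-0.69,0],[-1,0.36,0.09,0.0,0,-0.69,0],[-1,0.36,0.09,0.0,0,-0.69,0]],
])

```text
time: 12.52
position: [0.4369, -0.0905, 0.0852]
tool_rot: [-1.298, 1.059, -1.058]
wrist_force: [0.2, 0.7, -0.2]
gripper_width: 0.999
```

```bash
python3 snap.py 4; python3 - <<'E'
from h import *
T=cv2.imread("pics/top4.png");S=cv2.imread("pics/side4.png")
f=lambda im,x,y: cv2.resize(im[y:y+100,x:x+100],None,fx=4,fy=4,interpolation=2)
cv2.imwrite("pics/c7.png",np.vstack([np.hstack([f(T,150,155),f(S,165,220)])[:300],np.hstack([f(T,340,250),f(S,350,190)])[:300]]))
plan([(.4395,-.092,.009,11.5)])
E
```

```text
t 12.62 p [ 0.4377 -0.0911  0.0861] psi 11.59 y axis [ 0.0026 -0.0012 -1.    ] q [-0.456  0.54   1.994  0.     0.604 -0.659] w 1.002 F [ 0.3  0.3 -0.3]
(0.4395, -0.092, 0.009, 11.5) -> [0.0012 0.0772 0.0014] [-0.002  0.002  0.002]
```

View pics/c7.png

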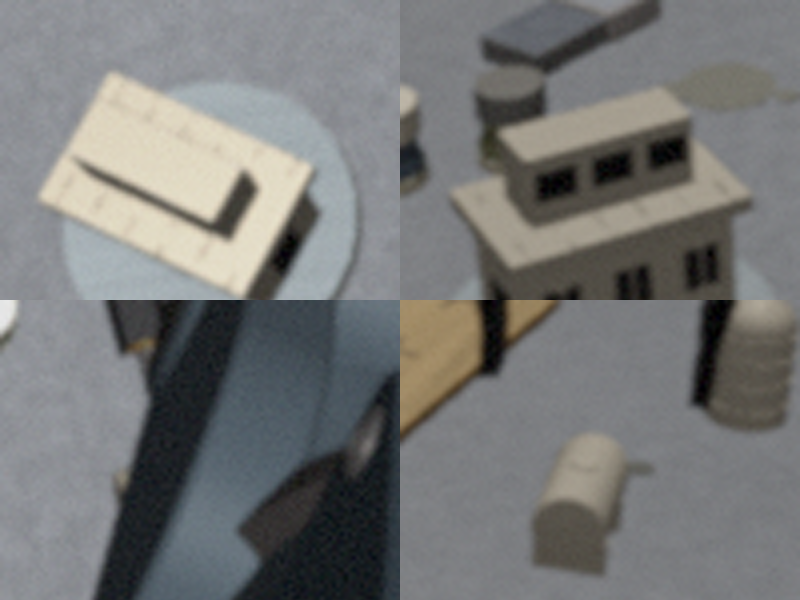

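The roof lies flat on the hall. Grip the tank.

>>> apply_moves([
  [[-1,0.001,0.03,0.0012,0,0,0],[-1,0.001,0.06,0.0012,0,0,0],[-1,0.001,0.077,0.0012,0,0,0],[1,0.001,0.077,0.0012,0,0,0],[1,0.001,0.077,0.0012,0,0,0],[1,0.001,0.077,0.0012,0,0,0],[1,0.001,0.077,0.0012,0,0,0],[1,0.001,0.077,0.0012,0,0,0],[1,0.001,0.077,0.0012,0,0,0],[1,0.001,0.077,0.0012,0,0,0]],
])

```text
time: 13.88
position: [0.4382, -0.0922, 0.0079]
tool_rot: [-1.297, 1.059, -1.06]
wrist_force: [0.4, 0.6, 2.2]
gripper_width: 0.405
```

>>> apply_moves([
  [[1,0,0,0,0,0,0]],
])

```text
time: 14.0
position: [0.4382, -0.0922, 0.0079]
tool_rot: [-1.297, 1.059, -1.06]
wrist_force: [-0.3, 1.3, 3.3]
gripper_width: 0.405
```

```bash
python3 -c "
from h import *
plan([(.6057,-.2285,.12,1)])"
```

```text
t 14.0 p [ 0.4382 -0.0922  0.0079] psi 11.51 y axis [ 6.e-04 -3.e-04 -1.e+00] q [-0.458  0.714  2.025  0.     0.402 -0.659] w 0.405 F [-0.3  1.3  3.3]
(0.6057, -0.2285, 0.12, 1) -> [ 0.167 -0.112  0.137] [-0.001  0.183  0.   ]
```

>>> apply_moves([
  [[1,0,-0.05,0,0,0,0],[1,0,-0.09,0,0,0,0],[1,0.167,-0.09,0.137,0,0.218,0],[1,0.167,-0.09,0.137,0,0.218,0],[1,0.167,-0.09,0.137,0,0.218,0],[1,0.167,-0.09,0.137,0,0.218,0],[1,0.167,-0.06,0.137,0,0.218,0],[1,0.167,-0.025,0.137,0,0.218,0],[1,0.167,-0.025,0.137,0,0.218,0],[1,0.167,-0.025,0.137,0,0.218,0]],
])

```text
time: 15.25
position: [0.6057, -0.2285, 0.0331]
tool_rot: [-1.201, 1.222, -1.222]
wrist_force: [-0.6, 0.3, -1.9]
gripper_width: 0.407
```

```bash
python3 snap.py 5; python3 - <<'E'
from h import *
T=cv2.imread("pics/top5.png");S=cv2.imread("pics/side5.png")
f=lambda im,x,y: cv2.resize(im[y:y+100,x:x+100],None,fx=4,fy=4,interpolation=2)
cv2.imwrite("pics/c8.png",np.hstack([f(T,410,155),f(S,300,150)]))
plan([(.6057,-.2285,.018,-1)])
E
```

```text
t 15.35 p [ 0.6065 -0.2289  0.0343] psi -0.97 y axis [ 0.0023 -0.0014 -1.    ] q [-0.533  0.797  1.5   -0.     0.842 -0.516] w 0.403 F [ 0.6 -0.1 -0.8]
(0.6057, -0.2285, 0.018, -1) -> [-0.0004  0.0163 -0.0008] [-0.002  0.001  0.001]
```

View pics/c8.png

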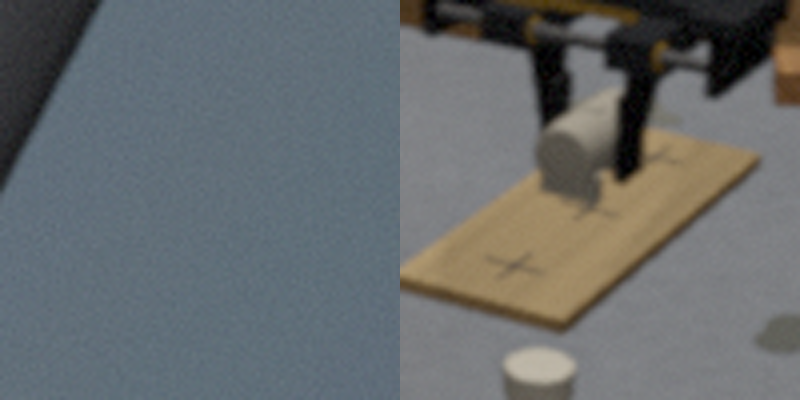

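>>> apply_moves([
  [[1,0,0.01,-0.001,0,0,0],[1,0,0.0165,-0.001,0,0,0],[1,0,0.0165,-0.001,0,0,0],[1,0,0.0165,-0.001,0,0,0],[-1,0,0.0165,-0.001,0,0,0],[-1,0,0.0165,-0.001,0,0,0],[-1,0,0.0165,-0.001,0,0,0],[-1,0,-0.03,-0.001,0,0,0],[-1,0,-0.08,-0.001,0,0,0],[-1,0,-0.08,-0.001,0,0,0]],
])

```text
time: 16.6
position: [0.6076, -0.2301, 0.1172]
tool_rot: [-1.198, 1.213, -1.229]
wrist_force: [-0.0, -0.5, -0.4]
gripper_width: 0.968
```

```bash
python3 - <<'E'
from h import *
S=load("side0.npz");T=load("top0.npz")
# silo axis check: project candidates' base/top bounding columns
for c in [(.4164,-.2736),(.4155,-.2755)]:
    print(c,proj(T,[(*c,.048),(*c,0)]).round(1),proj(S,[(*c,.048),(*c,0)]).round(1))
plan([(.416,-.275,.14,0)])
E
```

```text
(0.4164, -0.2736) [[507.  306. ]
 [495.9 308.1]] [[437.7 197.5]
 [435.  218.1]]
(0.4155, -0.2755) [[508.2 306.5]
 [497.1 308.6]] [[438.4 197.3]
 [435.7 217.9]]
t 16.6 p [ 0.6076 -0.2301  0.1172] psi -0.97 y axis [ 0.0085 -0.0049 -1.    ] q [-0.534  0.681  1.464  0.     0.987 -0.517] w 0.968 F [-0.  -0.5 -0.4]
(0.416, -0.275, 0.14, 0) -> [ 0.0483 -0.0242 -0.1906] [-0.009 -0.017  0.005]
```

>>> apply_moves([
  [[-1,0.048,-0.02,-0.191,0,0,0],[-1,0.048,-0.02,-0.191,0,0,0],[-1,0.048,-0.02,-0.191,0,0,0],[-1,0.048,-0.02,-0.191,0,0,0],[-1,0.048,-0.02,-0.191,0,0,0],[-1,0.048,-0.005,-0.191,0,0,0],[-1,0.048,-0.005,-0.191,0,0,0]],
])

```text
time: 17.48
position: [0.4138, -0.2726, 0.1167]
tool_rot: [-1.201, 1.222, -1.219]
wrist_force: [0.7, -0.1, -0.9]
gripper_width: 0.999
```

```bash
python3 snap.py 6; python3 - <<'E'
from h import *
T=cv2.imread("pics/top6.png");S=cv2.imread("pics/side6.png")
f=lambda im,x,y: cv2.resize(im[y:y+100,x:x+100],None,fx=4,fy=4,interpolation=2)
cv2.imwrite("pics/c9.png",np.vstack([np.hstack([f(T,410,155),f(S,300,150)])[:300],np.hstack([f(T,440,250),f(S,390,140)])[:300]]))
plan([(.4155,-.275,.0165,0)])
E
```

```text
t 17.57 p [ 0.4139 -0.273   0.1175] psi -0.89 y axis [ 3.e-04 -0.e+00 -1.e+00] q [-0.809  0.522  1.852  0.     0.768 -0.793] w 1.004 F [ 0.2 -0.2 -0.3]
(0.4155, -0.275, 0.0165, 0) -> [0.002  0.101  0.0016] [-0.    -0.016  0.   ]
```

View pics/c9.png

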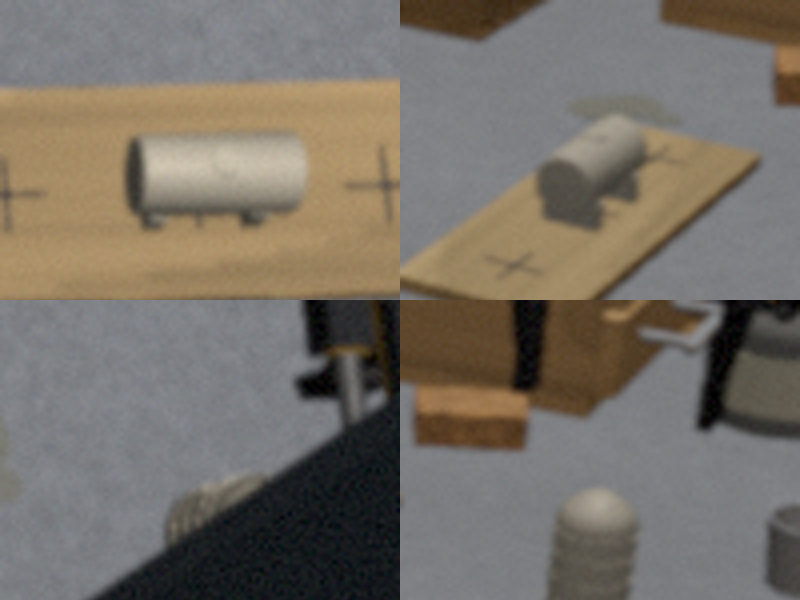

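The tank stands on the middle cross, upright. Descend on the silo.

>>> apply_moves([
  [[-1,0.002,0.02,0.0016,0,0,0],[-1,0.002,0.06,0.0016,0,0,0],[-1,0.002,0.1,0.0016,0,0,0],[-1,0.002,0.1,0.0016,0,0,0],[1,0.002,0.1,0.0016,0,0,0],[1,0.002,0.1,0.0016,0,0,0],[1,0.002,0.1,0.0016,0,0,0],[1,0.002,0.1,0.0016,0,0,0],[1,0.002,0.1,0.0016,0,0,0],[1,0.002,0.1,0.0016,0,0,0]],
])

```text
time: 18.82
position: [0.4145, -0.2753, 0.0181]
tool_rot: [-1.201, 1.221, -1.222]
wrist_force: [1.0, 0.1, 4.2]
gripper_width: 0.501
```

>>> apply_moves([
  [[1,0,0,0,0,0,0],[1,0,0,0,0,0,0]],
])

```text
time: 19.08
position: [0.4145, -0.2753, 0.0181]
tool_rot: [-1.201, 1.221, -1.222]
wrist_force: [0.4, 0.6, 5.3]
gripper_width: 0.493
```

```bash
python3 -c "
from h import *
plan([(.6045,-.3140,.1165,-1)])"
```

```text
t 19.07 p [ 0.4145 -0.2753  0.0181] psi -0.98 y axis [ 4.e-04 -4.e-04 -1.e+00] q [-0.811  0.713  1.897  0.     0.531 -0.794] w 0.493 F [0.4 0.6 5.3]
(0.6045, -0.314, 0.1165, -1) -> [ 0.0355 -0.0983  0.1907] [-0.  0.  0.]
```

>>> apply_moves([
  [[1,0,-0.05,0,0,0,0],[1,0,-0.09,0,0,0,0],[1,0.0355,-0.09,0.191,0,0,0],[1,0.0355,-0.09,0.191,0,0,0],[1,0.0355,-0.09,0.191,0,0,0],[1,0.0355,-0.09,0.191,0,0,0],[1,0.0355,-0.06,0.191,0,0,0],[1,0.0355,-0.025,0.191,0,0,0],[1,0.0355,-0.025,0.191,0,0,0],[1,0.0355,-0.025,0.191,0,0,0]],
])

```text
time: 20.32
position: [0.6044, -0.314, 0.0432]
tool_rot: [-1.201, 1.222, -1.222]
wrist_force: [-0.7, -0.5, -1.5]
gripper_width: 0.497
```

```bash
python3 snap.py 7; python3 - <<'E'
from h import *
T=cv2.imread("pics/top7.png");S=cv2.imread("pics/side7.png")
f=lambda im,x,y: cv2.resize(im[y:y+100,x:x+100],None,fx=4,fy=4,interpolation=2)
cv2.imwrite("pics/c10.png",np.hstack([f(T,450,155),f(S,310,120)]))
plan([(.6045,-.314,.0285,-1)])
E
```

```text
t 20.43 p [ 0.6054 -0.3146  0.0444] psi -0.98 y axis [ 0.0022 -0.0016 -1.    ] q [-0.643  0.816  1.401 -0.     0.922 -0.625] w 0.496 F [ 0.8  0.2 -1.3]
(0.6045, -0.314, 0.0285, -1) -> [-0.0006  0.0159 -0.0009] [-0.002  0.     0.002]
```

View pics/c10.png

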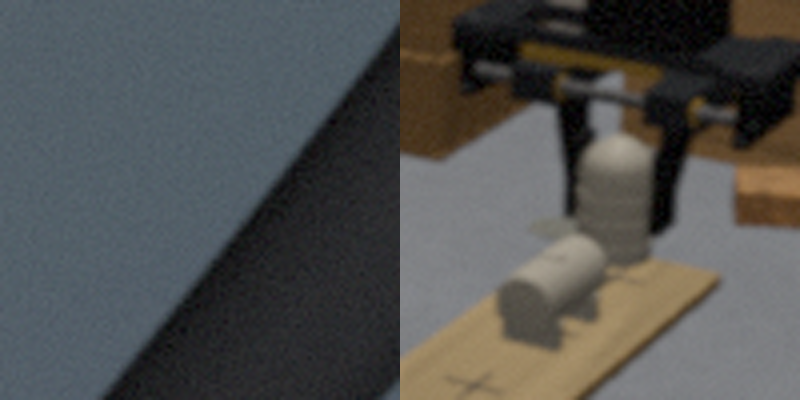

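>>> apply_moves([
  [[1,-0.0005,0.01,-0.001,0,0,0],[1,-0.0005,0.016,-0.001,0,0,0],[1,-0.0005,0.016,-0.001,0,0,0],[1,-0.0005,0.016,-0.001,0,0,0],[-1,-0.0005,0.016,-0.001,0,0,0],[-1,-0.0005,0.016,-0.001,0,0,0],[-1,-0.0005,0.016,-0.001,0,0,0],[-1,-0.0005,-0.03,-0.001,0,0,0],[-1,-0.0005,-0.08,-0.001,0,0,0],[-1,-0.0005,-0.1,-0.001,0,0,0]],
])

```text
time: 21.68
position: [0.6053, -0.3145, 0.1462]
tool_rot: [-1.2, 1.217, -1.226]
wrist_force: [-0.8, -0.3, 0.5]
gripper_width: 0.983
```

```bash
python3 -c "
from h import *
plan([(.417,.2435,.18,-11.5)])"
```

```text
t 21.68 p [ 0.6053 -0.3145  0.1462] psi -0.97 y axis [ 0.0047 -0.0034 -1.    ] q [-0.643  0.686  1.35   0.     1.1   -0.626] w 0.983 F [-0.8 -0.3  0.5]
(0.417, 0.2435, 0.18, -11.5) -> [-0.5546 -0.0366 -0.1976] [-0.005  0.184  0.003]
```

>>> apply_moves([
  [[-1,-0.555,-0.035,-0.198,0,0.184,0],[-1,-0.555,-0.035,-0.198,0,0.184,0],[-1,-0.555,-0.035,-0.198,0,0.184,0],[-1,-0.555,-0.035,-0.198,0,0.184,0],[-1,-0.555,-0.035,-0.198,0,0.184,0],[-1,-0.555,-0.035,-0.198,0,0.184,0],[-1,-0.555,-0.035,-0.198,0,0.184,0],[-1,-0.555,-0.035,-0.198,0,0.184,0],[-1,-0.555,-0.035,-0.198,0,0.184,0],[-1,-0.555,-0.035,-0.198,0,0.184,0]],
])

```text
time: 22.92
position: [0.4137, 0.2476, 0.178]
tool_rot: [-1.109, 1.353, -1.353]
wrist_force: [-0.2, -0.7, -0.2]
gripper_width: 1.0
```

>>> apply_moves([
  [[-1,0,0,0,0,0,0],[-1,0,0,0,0,0,0]],
])

```text
time: 23.18
position: [0.4154, 0.2444, 0.1777]
tool_rot: [-1.107, 1.355, -1.356]
wrist_force: [-0.1, -0.7, -0.8]
gripper_width: 1.0
```

```bash
python3 snap.py 8; python3 -c "
from h import *
plan([(.417,.2435,.11,-11.5),(.417,.2435,.03,-11.5)])"
```

```text
t 23.27 p [0.4157 0.2438 0.1776] psi -11.62 y axis [-1.e-04 -3.e-04 -1.e+00] q [ 0.298  0.405  1.832 -0.     0.905  0.501] w 1.0 F [1.  0.3 0. ]
(0.417, 0.2435, 0.11, -11.5) -> [0.     0.0676 0.0014] [ 0.    -0.002  0.   ]
(0.417, 0.2435, 0.03, -11.5) -> [0.     0.1476 0.0014] [ 0.    -0.002  0.   ]
```

View pics/side8.png

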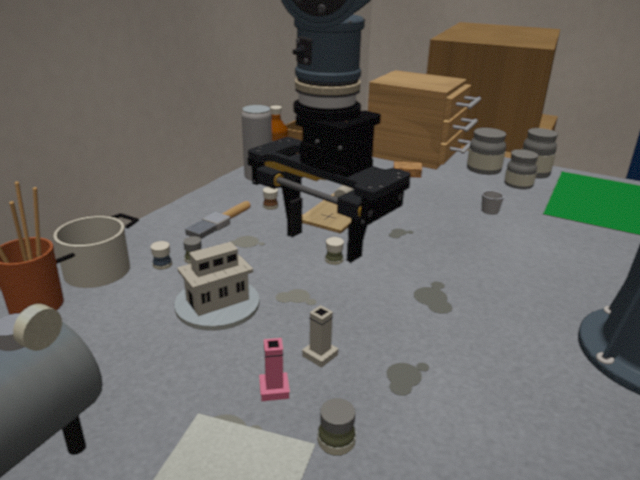

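View pics/top8.png

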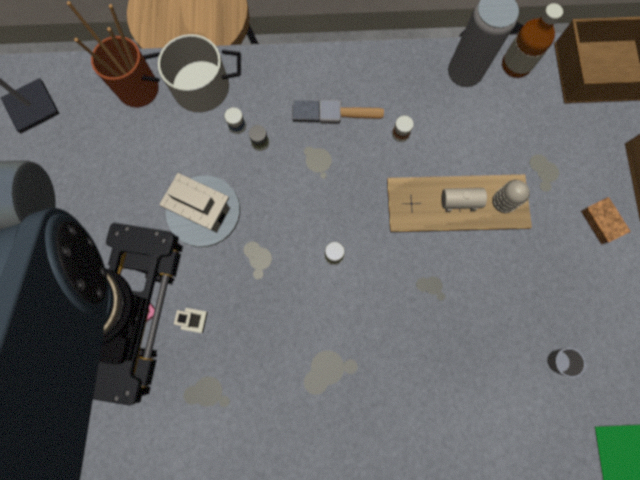

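The roof sits squarely on the hall, tank and silo are on the board and the grey chimney is still at (190,320) top. Descend and grip it.

>>> apply_moves([
  [[-1,0,0.04,0.0014,0,0,0],[-1,0,0.09,0.0014,0,0,0],[-1,0,0.12,0.0014,0,0,0],[-1,0,0.148,0.0014,0,0,0],[-1,0,0.148,0.0014,0,0,0],[1,0,0.148,0.0014,0,0,0],[1,0,0.148,0.0014,0,0,0],[1,0,0.148,0.0014,0,0,0],[1,0,0.148,0.0014,0,0,0],[1,0,0.148,0.0014,0,0,0]],
])

```text
time: 24.52
position: [0.4166, 0.2448, 0.0301]
tool_rot: [-1.107, 1.355, -1.356]
wrist_force: [0.1, -0.1, 0.1]
gripper_width: 0.516
```

>>> apply_moves([
  [[1,0,0,0,0,0,0],[1,0,0,0,0,0,0],[1,0,0,0,0,0,0],[1,0,0,0,0,0,0],[1,0,0,0,0,0,0]],
])

```text
time: 25.15
position: [0.4165, 0.2446, 0.0297]
tool_rot: [-1.107, 1.356, -1.356]
wrist_force: [-0.4, -0.2, -1.2]
gripper_width: 0.252
```

```bash
python3 -c "
from h import *
plan([(.607,-.1435,.16,-1)])"
```

```text
t 25.15 p [0.4165 0.2446 0.0297] psi -11.52 y axis [-1.e-04 -0.e+00 -1.e+00] q [0.299 0.682 1.93  0.    0.53  0.5  ] w 0.252 F [-0.4 -0.2 -1.2]
(0.607, -0.1435, 0.16, -1) -> [ 0.3423 -0.1303  0.2642] [ 0.    -0.184  0.   ]
```

>>> apply_moves([
  [[1,0,-0.06,0,0,0,0],[1,0,-0.12,0,0,0,0],[1,0.342,-0.12,0.264,0,-0.184,0],[1,0.342,-0.12,0.264,0,-0.184,0],[1,0.342,-0.12,0.264,0,-0.184,0],[1,0.342,-0.12,0.264,0,-0.184,0],[1,0.342,-0.12,0.264,0,-0.184,0],[1,0.342,-0.12,0.264,0,-0.184,0],[1,0.342,-0.12,0.264,0,-0.184,0],[1,0.342,-0.12,0.264,0,-0.184,0]],
])

```text
time: 26.4
position: [0.6091, -0.1483, 0.1496]
tool_rot: [-1.198, 1.222, -1.229]
wrist_force: [-1.3, -0.4, -0.6]
gripper_width: 0.251
```

>>> apply_moves([
  [[1,0,0.0,0,0,0,0],[1,0,0,0,0,0,0]],
])

```text
time: 26.65
position: [0.6056, -0.1413, 0.1494]
tool_rot: [-1.203, 1.223, -1.219]
wrist_force: [-0.4, 0.3, -0.2]
gripper_width: 0.252
```

```bash
python3 snap.py 9; python3 -c "
from h import *
plan([(.607,-.1435,.055,-1),(.607,-.1435,.04,-1)])"
```

```text
t 26.75 p [ 0.6062 -0.1414  0.1498] psi -0.87 y axis [-1.1e-03  6.0e-04 -1.0e+00] q [-0.409  0.611  1.506  0.     1.027 -0.394] w 0.253 F [-0.5 -0.  -0.3]
(0.607, -0.1435, 0.055, -1) -> [0.0021 0.0947 0.001 ] [ 0.001  0.002 -0.001]
(0.607, -0.1435, 0.04, -1) -> [0.0021 0.1097 0.001 ] [ 0.001  0.002 -0.001]
```

View pics/side9.png

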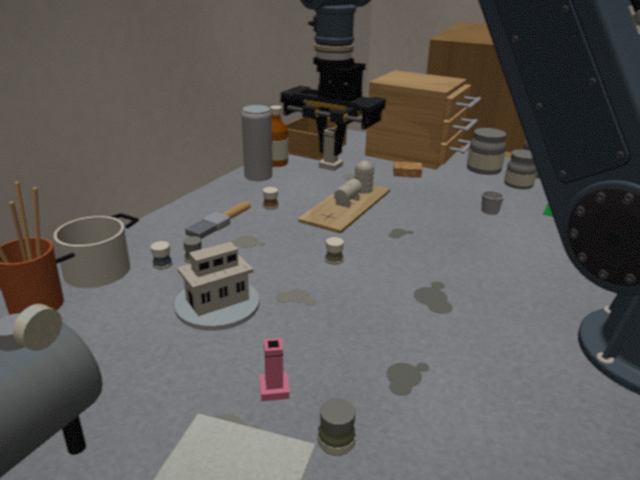

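The chimney hangs upright near (331,148), above the left cross. Lower it.

>>> apply_moves([
  [[1,0.002,0.04,0.001,0,0,0],[1,0.002,0.085,0.001,0,0,0],[1,0.002,0.1,0.001,0,0,0],[1,0.002,0.1,0.001,0,0,0],[1,0.002,0.1,0.001,0,0,0]],
])

```text
time: 27.38
position: [0.6092, -0.1454, 0.0514]
tool_rot: [-1.2, 1.219, -1.224]
wrist_force: [0.3, 0.5, -1.1]
gripper_width: 0.253
```

```bash
python3 -c "
from h import *
plan([(.607,-.1435,.0398,-1)])"
```

```text
t 27.38 p [ 0.6092 -0.1454  0.0514] psi -0.95 y axis [ 0.0029 -0.0013 -1.    ] q [-0.413  0.751  1.554  0.     0.833 -0.396] w 0.253 F [ 0.3  0.5 -1.1]
(0.607, -0.1435, 0.0398, -1) -> [-0.0019  0.0116 -0.0023] [-0.003  0.001  0.001]
```

>>> apply_moves([
  [[1,-0.0005,0.006,-0.001,0,0,0],[1,-0.0005,0.0105,-0.001,0,0,0],[1,-0.0005,0.0105,-0.001,0,0,0],[1,-0.0005,0.0105,-0.001,0,0,0],[1,-0.0005,0.0105,-0.001,0,0,0]],
])

```text
time: 28.0
position: [0.6073, -0.1449, 0.0397]
tool_rot: [-1.201, 1.221, -1.223]
wrist_force: [0.4, -0.7, 1.9]
gripper_width: 0.251
```

```bash
python3 -c "
from h import *
plan([(.607,-.1435,.0398,-1)])"
```

```text
t 28.0 p [ 0.6073 -0.1449  0.0397] psi -0.98 y axis [ 1.e-03 -5.e-04 -1.e+00] q [-0.413  0.767  1.562 -0.     0.811 -0.396] w 0.251 F [ 0.4 -0.7  1.9]
(0.607, -0.1435, 0.0398, -1) -> [-0.0014 -0.0001 -0.0004] [-0.001  0.     0.   ]
```

Contact (1.9 N up). Release, raise, then back away toward the robot.

>>> apply_moves([
  [[-1,0,0,0,0,0,0],[-1,0,0,0,0,0,0],[-1,0,0,0,0,0,0],[-1,0,-0.03,0,0,0,0],[-1,0,-0.08,0,0,0,0],[-1,0,-0.14,0,0,0,0],[-1,0,-0.16,-0.06,0,0,0],[-1,0,-0.16,-0.12,0,0,0],[-1,0,-0.16,-0.16,0,0,0],[-1,0,-0.16,-0.16,0,0,0]],
])

```text
time: 29.25
position: [0.4434, -0.1407, 0.1992]
tool_rot: [-1.201, 1.226, -1.22]
wrist_force: [0.1, -0.3, -0.5]
gripper_width: 0.994
```

>>> apply_moves([
  [[-1,-0.2,0,0,0,0,0],[-1,-0.2,0,0,0,0,0],[-1,-0.2,0,0,0,0,0],[-1,-0.2,0,0,0,0,0],[-1,-0.2,0,0,0,0,0],[-1,-0.2,0,0,0,0,0],[-1,-0.2,0,0,0,0,0]],
])

```text
time: 30.12
position: [0.4508, 0.0566, 0.1992]
tool_rot: [-1.2, 1.223, -1.224]
wrist_force: [-0.6, -0.2, -0.9]
gripper_width: 0.999
```

```bash
python3 snap.py a; python3 - <<'E'
from h import *
T=cv2.imread("pics/topa.png");S=cv2.imread("pics/sidea.png")
cv2.imwrite("pics/c11.png",np.vstack([cv2.resize(T[160:240,380:540],None,fx=4,fy=4,interpolation=2)[:,:640],cv2.resize(S[150:230,290:450],None,fx=4,fy=4,interpolation=2)[:270]]))
f=lambda im,x,y: cv2.resize(im[y:y+90,x:x+80],None,fx=5,fy=5,interpolation=2)
cv2.imwrite("pics/c12.png",np.hstack([f(T,158,160),f(S,175,235)]))
plan([])
E
```

```text
t 30.23 p [0.4506 0.0569 0.1992] psi -1.1 y axis [ 0.e+00 -1.e-04 -1.e+00] q [-0.121  0.335  1.873 -0.     0.933 -0.102] w 0.997 F [ 0.1 -1.1 -0.2]
```

View pics/c11.png

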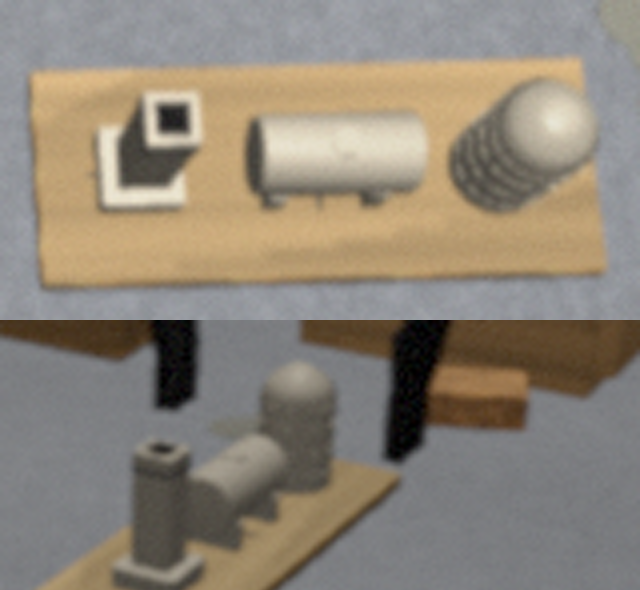

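View pics/c12.png

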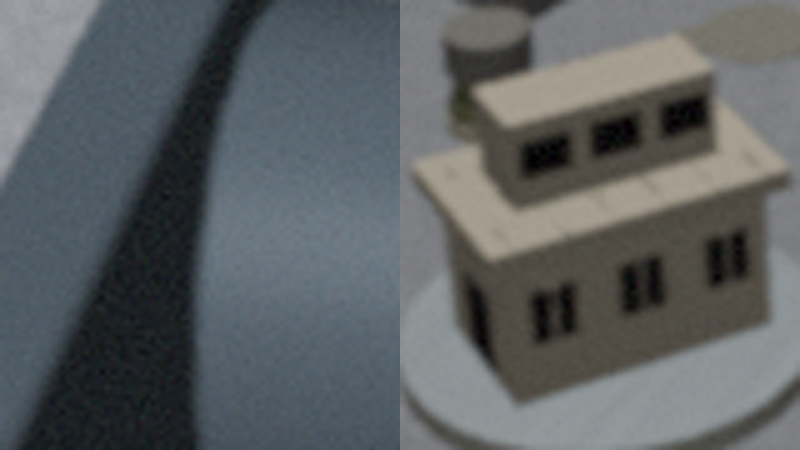

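```bash
python3 - <<'E'
exec(open("m.py").read().split('rep("hallT"')[0])
T=load("topa.npz")
q=lambda o,p:(np.array(p,float)+.5)/4-.5+np.array(o)
L=np.array([.607,-.144]);M=np.array([.6057,-.2285]);R_=np.array([.6045,-.3138])
rep("chim",ray(T,q((380,160),[(147,92),(200,92),(200,146),(144,145)]),.085))
rep("tank",ray(T,q((380,160),[(250,117),(425,113),(427,183),(255,192)]),.036))
print("silo",ray(T,q((380,160),[(550,125)]),.058))
rep("roof",ray(load("top4.npz"),q((150,155),[(112,72),(312,162),(248,297),(40,197)]),.078))
rep("roofS",ray(load("sidea.npz"),px((175,235),[(318,103),(388,172),(95,255),(15,167)]),.078))
E
```

```text
chim c [ 0.6073 -0.1462  0.085 ] edges [21.6 23.1 22.6 22.7] long az deg 173.4
tank c [ 0.6059 -0.2289  0.036 ] edges [76.1 31.7 74.4 33.9] long az deg 89.8
silo [[ 0.60682996 -0.31124463  0.058     ]]
roof c [0.6071 0.2272 0.078 ] edges [93.2 61.5 96.7 59.8] long az deg 62.3
roofS c [0.6029 0.2276 0.078 ] edges [48.5 91.9 57.9 95. ] long az deg 57.3
```

```bash
python3 -c "
from workcell import env
print(env.close_job())"
```

```text
the job is handed in; nothing more can be done
None
```

The job is handed in after about 30 s of the 128 s allowed; `close_job` gives no verdict. The hall stands in the centre of the turntable with the roof laid squarely on its walls. The tank is on the middle cross, the chimney on the left and the silo on the right. I left the pink look-alike alone, and the open gripper is parked at 0.2 m height, clear of everything.

These are my last image measurements, in mm:

| Part | Offset from its place | Limit |
|---|---|---|
| Hall | about 1 from the turntable centre | 13 |
| Roof | about 1–2 from the hall, long sides within about 2° | 9 across, 12 along, about 10° |
| Tank | under 1 | 15 |
| Chimney | about 2 | 15 |
| Silo | about 3 | 15 |

- **Upright and released:** all five parts looked upright and let go in the last pictures.
- **Views disagree:** the side and top cameras differed by 2–5 mm in y throughout, so I averaged them. The offsets above are only that good.
- **Weak check:** a final side-view reading of the roof differed by about 4 mm and 5° from the top view. I disregarded it because one roof corner was hidden behind the skylight.

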